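# Nudge a microplate carrier onto its locating pins

## Task

The carrier plate on the microplate shaker was put down out of place: it rides on top of the two locating pins and the front step of the shaker. With the fingertips, push the plate along from its edges until both of its holes drop over the pins and it lies flat on the shaker table. Do not pick the plate up, and leave the small bottle, the carton and the roll of tape beside the shaker where they stand.

Things in the scene. Friction and masses are not known exactly. Their poses are not given: they have to be found in the camera images.
- shaker: Fixed low white box, flat grey table on top, 180 mm deep (own x -105 to 75) x 230 wide; controls face the robot (-x). Origin: on the worktop below the seat centre, where the seated carrier's centre lies; z up. Table top at z 50 mm; along the front a step, top at 60, x -102 to -58, y -110 to 110. Two fixed steel pins, 10 mm dia., 10 high, domed: tops at 60, level with the step.
- carrier: Loose aluminium plate, 110 (own x) x 150 (y) x 10 mm, 0.4 kg, 6 mm high lugs on top inside its corners, two 14 mm through holes. Origin: centre of underside; axes match the shaker's when seated. Starts level on step and pins (origin z 60), 16-28 mm too near the front, up to 24 aside, turned up to 0.15 rad. Seated: drops 10 mm, origin z 50, front edge 3 mm past the step.
- pin_left (a point): Top of the shaker's left pin (own x = 25, y = +45, z = 60 mm of the shaker).
- pin_right (a point): Top of the shaker's right pin (own x = 25, y = -45, z = 60 mm of the shaker).
- hole_left (a point): Centre of the carrier's left hole at its underside (own 25, +45, 0 mm of the carrier).
- hole_right (a point): Centre of the carrier's right hole at its underside (own 25, -45, 0 mm of the carrier).
- dye_bottle: Small white bottle with a yellow cap, 42 mm diameter, 84 mm tall, standing on the worktop left of the shaker; origin at the centre of its foot. Leave alone.
- kit_box: Small pale carton, 66 x 90 x 45 mm, on the worktop right of the shaker; origin at the centre of its underside. Leave alone.
- tape_roll: Pale roll of tape lying flat, 74 mm diameter, 18 mm high, on the worktop left of the shaker, nearer the robot than the bottle; origin at the centre of its underside. Leave alone.
Things that resemble listed ones, but are neither listed nor needed, are in the scene too. There is more than one size of the carrier; the one meant has the size given above.

How it is judged:
At the end, for the whole second after the job is handed in: Both holes are over their pins (centres within 4 mm horizontally), the carrier's underside is within 2 mm of the table top, level within 0.03 rad, and it is at rest (horizontal distance between hole_left and pin_left below 0.004 m and horizontal distance between hole_right and pin_right below 0.004 m and z of carrier in the frame of shaker between 0.047 and 0.052 m and angle between carrier's own z axis and vertical below 0.03 rad and linear speed of carrier below 0.01 m/s); the robot touches nothing.
It fails at once if the carrier is lifted more than 12 mm above the height at which it started (height (world z) of carrier above 0.072 m).
It fails at once if the carrier is tipped up by more than 0.4 rad (angle between carrier's own z axis and vertical above 0.4 rad).
It fails at once if the bottle is moved more than 15 mm (distance of dye_bottle from where it was at the start of the episode above 0.015 m).
It fails at once if the carton is moved more than 15 mm (distance of kit_box from where it was at the start of the episode above 0.015 m).
It fails at once if the roll of tape is moved more than 15 mm (distance of tape_roll from where it was at the start of the episode above 0.015 m).
It also fails if it takes over 58 s, if anything falls off the work surface, if the arm or the gripper's body presses on something with over 40 N, if the wrist force passes 120 N, or if a joint passes its speed limit or range.

## Robot

A 7-joint arm with a two-finger parallel gripper is mounted at the origin on a cart in front of the work surface, level with it; the furniture and walls round the work are solid. World frame = base frame: x ahead of the robot, y to its left, z up, the work surface at z = 0. Lengths are in m, angles in rad, forces in N, time in s.
With the tool pointing down it reaches from about 0.375 to 0.925 m from the base axis. Payload 3.1 kg.
Tool frame: the origin (TCP) lies between the finger pads; the fingertips stand 19 mm ahead of it and the grasp point (between the pads) is the TCP; z points along the fingers, y is the direction in which the jaws open and shut (so a half turn about z gives the same grasp; the last joint's range is limited). The gripper opens to 85 mm and grips with 20 to 120 N. Pads are 22 mm wide; open, the fingers measure 114 mm over their backs; the gripper's body (76 mm by 85 mm) begins 54 mm behind the grasp point. The pads swing forward as they close: fully open they stand 13 mm farther back than shut.
Start: joints at [1.031, 0.383, 0.044, 1.598, -0.018, 1.161, -0.05], TCP at [0.278, -0.588, 0.25] pointing down, gripper open.
Joint ranges: [-2.61, 2.61], [-0.41, 2.15], [-1.48, 1.57], [0, 2.5], [-1.57, 4.71], [0.05, 1.97], [-2.85, 2.85]. Speed limits (rad/s): [2.79, 2.79, 3.14, 3.14, 3.14, 3.14, 3.14].

## Interface

Orientations are given as a unit quaternion [x, y, z, w].
In Python, from bench import move_ptp, movel, move_j, move_gripper, pause, inverse_kinematics, read_camera, camera_params, MotionError, sign_off, look_for, tip_of, read_time_s, read_qpos, read_joint_vel, read_effort, read_eef_pos, read_tcp_rot, read_ft_force, read_ft_torque, read_finger_gap gives the robot as it stands. Calls block until the motion is done:
- move_ptp(position, orientation): joint-space move of the TCP to a pose.
- movel(position, orientation=None, speed=0.15): straight line of the TCP; orientation=None keeps the orientation; speed is the mean speed in m/s.
- move_j(angles): joint-space move.
- move_gripper(opening, effort=None): finger opening in m; effort is the grip in N (None keeps the last); returns when the fingers have stopped.
- pause(seconds).
- inverse_kinematics(position, orientation): joint angles nearest the present ones, or None.
- read_camera(name): name is "side" or "top" or "wrist"; returns the picture (420x560x3 uint8, red, green, blue); there is no depth.
- camera_params(name): a dict with "K" (3x3 intrinsics, pixels), "dist_coeffs" ([k1, k2, p1, p2, k3] as OpenCV has them; the pictures are not rectified), "camera_from_world" (4x4, takes a point from world to camera coordinates). Camera axes: x right, y down, z forward; pixel columns grow to the right and rows downward; lengths in m; the calibration is good to about 2 mm. A picture is of the moment at which its call begins: read the wrist's pose just before it. camera_params takes no time and is no camera call; for the wrist camera it gives the pose at the moment of the call.
A pose or a line that the arm cannot do raises MotionError and nothing moves.
- sign_off(): hands the job in, once; it reports no verdict.
Trained networks look in the newest picture that a camera, given by its name, has taken for a name from the list of things; names that differ only in an ending like _2 or _b are one class to them, and where a whole thing is asked for, a point or a joint stands for the part that bears it (a point fixed in the world has none). Each returns a list of dicts, best first, with "confidence" (0 to 1); they miss things now and then, are a little off and sometimes report something else, mostly with a low value. They report only what shows in the picture. A call takes as long as a camera call. They do not tell look-alikes from the thing itself.
- look_for(camera, name): "at" ([column, row] in pixels, amid what is visible of it).
- tip_of(camera, name): "at" ([column, row] in pixels: a listed point, or the origin of a listed thing).
Readings, each from a call of its own:
- read_time_s(): time.
- read_qpos(): joint angles.
- read_joint_vel(): joint speeds.
- read_effort(): joint torques, N m.
- read_eef_pos(): TCP position.
- read_tcp_rot(): TCP orientation.
- read_ft_force(): force on the tool from outside, world axes, zero at the start.
- read_ft_torque(): the same for the moment, N m.
- read_finger_gap(): finger opening in m.
Only numpy, scipy, OpenCV 4.12 (cv2) and the standard library are available. Lean on these libraries where they do the work, as an engineer would, in place of code of your own. Each camera call takes 0.05 s, during which the arm holds its last target.

## Working session

There is one attempt and no reset: what is moved stays moved. The work goes in short steps, each a Python script; the robot and the scene stay as the last script left them, time stands still between calls to the robot, and variables do not carry over. Pictures are saved under pics/ and viewed, and the job is handed in when it is done.

```bash
mkdir -p pics; ls
cat > h.py <<'E'
from bench import *
import numpy as np, cv2
def shot(cam,fn):
    im=read_camera(cam); cv2.imwrite('pics/'+fn,im[:,:,::-1]); return im
def ray(cam,px,z,P=None):
    P=P or camera_params(cam); K=np.array(P['K']);d=np.array(P['dist_coeffs']);T=np.array(P['camera_from_world'])
    u=cv2.undistortPoints(np.array([[px]],float),K,d)[0,0]
    R=T[:3,:3];c=-R.T@T[:3,3];v=R.T@np.array([u[0],u[1],1]);return c+v*(z-c[2])/v[2]
def proj(cam,pts,P=None):
    P=P or camera_params(cam);T=np.array(P['camera_from_world'])
    return cv2.projectPoints(np.array(pts,float).reshape(-1,3),cv2.Rodrigues(T[:3,:3])[0],T[:3,3],np.array(P['K']),np.array(P['dist_coeffs']))[0].reshape(-1,2)
E
python3 - <<'E'
from h import *
for c in ['top','side']:
    shot(c,c+'0.png')
    P=camera_params(c);T=np.array(P['camera_from_world']);print(c,-T[:3,:3].T@T[:3,3],T[2,:3],np.array(P['K'])[0,0])
    for n in ['shaker','carrier','pin_left','pin_right','hole_left','hole_right','dye_bottle','kit_box','tape_roll']:
        z={'shaker':0,'dye_bottle':0,'kit_box':0,'tape_roll':0}.get(n,.06)
        for r in tip_of(c,n)[:3]: print(n,np.round(r['at'],1),round(r['confidence'],2),np.round(ray(c,r['at'],z),4))
print(read_time_s(),read_eef_pos(),read_tcp_rot(),read_finger_gap())
E
```

```text
pics
top [0.31447464 0.0362107  1.39448661] [ 0.17610982 -0.01968579 -0.98417366] 459.42913352950126
shaker [255.6 190.7] 0.92 [0.6082 0.0924 0.    ]
carrier [263.3 196. ] 0.74 [0.5792 0.0673 0.06  ]
carrier [375.4 259.7] 0.65 [ 0.386  -0.2561  0.06  ]
pin_left [239.1 173.6] 0.9 [0.6484 0.1388 0.06  ]
pin_right [271.4 176.9] 0.62 [0.6369 0.0426 0.06  ]
hole_left [251.2 188.1] 0.96 [0.6036 0.1029 0.06  ]
hole_left [387.  287.5] 0.96 [ 0.3058 -0.2857  0.06  ]
hole_right [279.1 192. ] 0.74 [0.5906 0.0203 0.06  ]
hole_right [357.7 254.7] 0.65 [ 0.4014 -0.2051  0.06  ]
hole_right [248.7 184.7] 0.41 [0.6141 0.1103 0.06  ]
dye_bottle [193.2 162.7] 0.7 [0.7006 0.287  0.    ]
kit_box [325.6 206.1] 0.64 [ 0.5566 -0.1232  0.    ]
tape_roll [179.9 203.8] 0.82 [0.5704 0.3257 0.    ]
tape_roll [277. 192.] 0.52 [0.6032 0.0261 0.    ]
side [0.17230282 0.9062278  0.92059358] [ 0.29859289 -0.68343773 -0.6661495 ] 442.1731057295365
shaker [246.9 239.1] 0.57 [0.6161 0.1068 0.    ]
carrier [362.6 186.7] 0.86 [ 0.361  -0.1984  0.06  ]
carrier [261.2 219.7] 0.76 [0.5853 0.0721 0.06  ]
pin_left [234.2 226.3] 0.95 [0.6428 0.1285 0.06  ]
pin_right [253.3 211.4] 0.88 [0.6217 0.0495 0.06  ]
hole_left [244.3 225. ] 0.83 [0.6193 0.1119 0.06  ]
hole_left [383.5 187.5] 0.66 [ 0.2992 -0.2227  0.06  ]
hole_right [263.  207.5] 0.69 [0.6034 0.022  0.06  ]
hole_right [349.6 195.2] 0.63 [ 0.3863 -0.1405  0.06  ]
dye_bottle [191.  274.8] 0.98 [0.6925 0.2918 0.    ]
kit_box [290.5 196.5] 0.63 [ 0.5753 -0.126   0.    ]
tape_roll [289.1 200.3] 0.69 [ 0.572  -0.1065  0.    ]
tape_roll [225.4 296.7] 0.63 [0.572  0.3173 0.    ]
tape_roll [246.3 226.5] 0.51 [0.642  0.0599 0.    ]
1.0 [ 0.27791008 -0.58758522  0.25028093] [ 9.75694402e-01  2.19135654e-01 -5.70383276e-06 -5.98102240e-06] 0.08563039586245126
```

Run:
```python
import cv2
for c,(x,y) in {'top':(165,130),'side':(165,150)}.items():
    im=cv2.imread(f'pics/{c}0.png'); cv2.imwrite(f'pics/{c}0c.png',cv2.resize(im[y:y+150,x:x+200],None,fx=4,fy=4,interpolation=cv2.INTER_CUBIC))
```

```text
(no output)
```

View pics/top0.png

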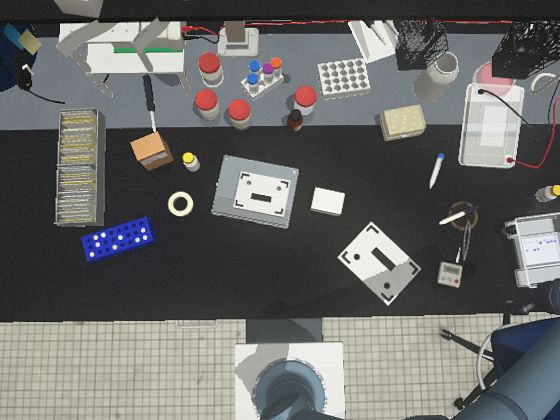

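View pics/top0c.png

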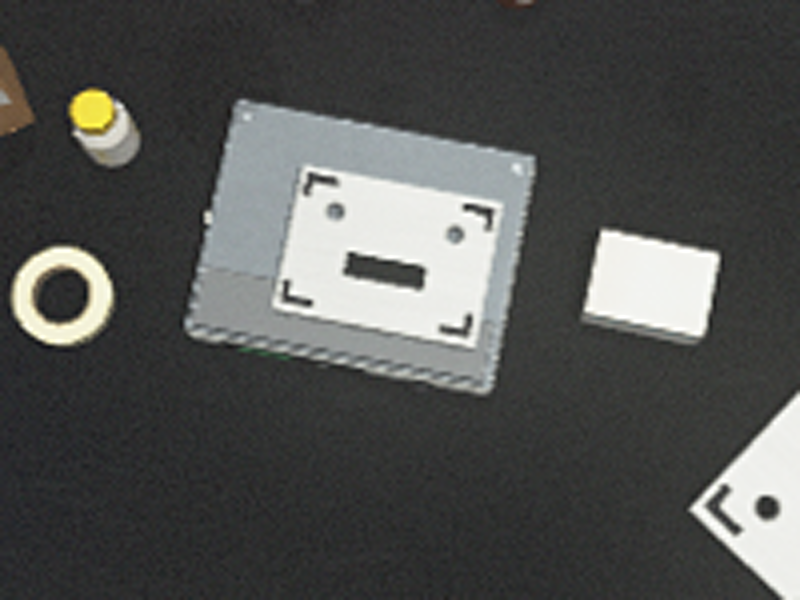

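View pics/side0c.png

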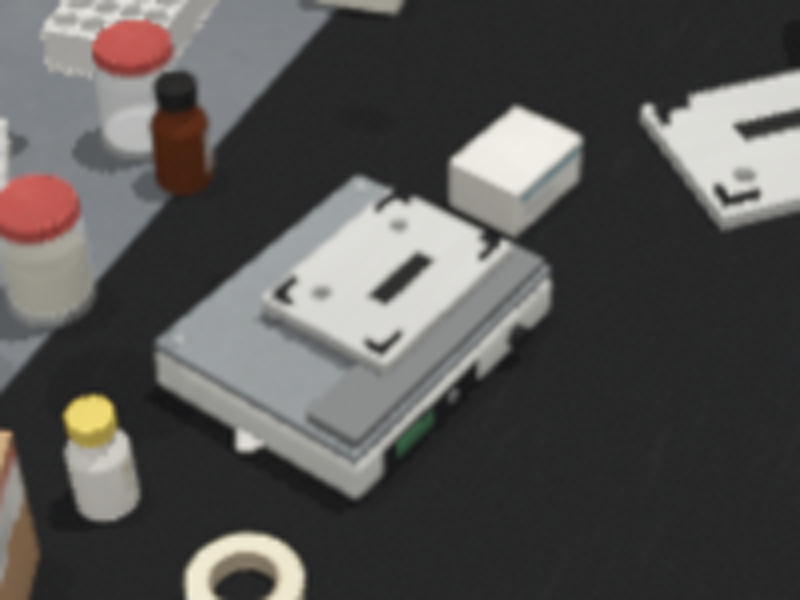

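Candidates for the carrier are the small white plate on the shaker at top (263,196) and the larger white plate lying on the worktop at (378,262). I choose the one on the shaker, since it matches the size given and lies on the step. Next is a close wrist view.

Run:
```python
from h import *
psi=-0.12
move_ptp([0.50,0.07,0.30],[np.cos(psi/2),np.sin(psi/2),0,0])
P=camera_params('wrist');shot('wrist','w0.png')
import json
T=np.array(P['camera_from_world']);print(-T[:3,:3].T@T[:3,3],T[2,:3],P['K'],P['dist_coeffs'])
json.dump({k:np.array(v).tolist() for k,v in P.items() if k in('K','dist_coeffs','camera_from_world')},open('w0.json','w'))
for n in ['shaker','carrier','pin_left','pin_right','hole_left','hole_right']:
    for r in tip_of('wrist',n)[:2]: print(n,np.round(r['at'],1),round(r['confidence'],2),np.round(ray('wrist',r['at'],0 if n=='shaker' else .06),4))
print(read_time_s(),read_qpos())
```

```text
[0.56921445 0.0607872  0.42415843] [-0.27155007  0.03279057 -0.96186555] [[295.38684093   0.         280.91884182]
 [  0.         295.38684093 208.87229922]
 [  0.           0.           1.        ]] [-0.06389631  0.          0.          0.          0.        ]
carrier [506.1 223.4] 0.87 [ 0.4089 -0.227   0.06  ]
carrier [266.5 111.6] 0.83 [0.5868 0.0759 0.06  ]
pin_left [210.8  65.4] 0.66 [0.6456 0.1328 0.06  ]
pin_right [293.7  70.2] 0.94 [0.6284 0.0394 0.06  ]
hole_left [511.9 262.4] 0.83 [ 0.3482 -0.2419  0.06  ]
hole_left [229.9  85.8] 0.59 [0.6207 0.1149 0.06  ]
hole_right [310.4  93.9] 0.72 [0.6003 0.0233 0.06  ]
3.8167 [ 0.36051818  0.10426871 -0.61210615  1.856674    0.06412887  1.20025716
 -1.96357856]
```

View pics/w0.png

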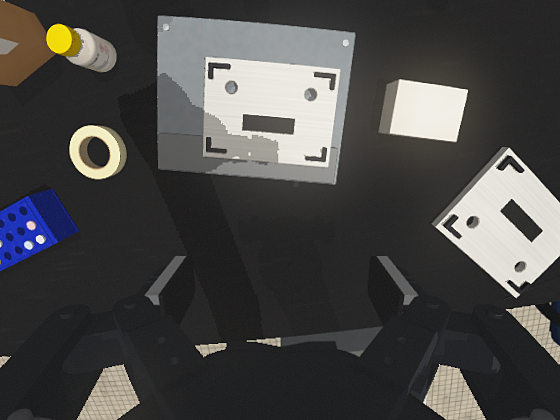

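Run:
```python
import cv2
im=cv2.imread('pics/w0.png')[5:195,145:365]; cv2.imwrite('pics/w0c.png',cv2.resize(im,None,fx=3.6,fy=3.15,interpolation=cv2.INTER_CUBIC))
```

```text
(no output)
```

View pics/w0c.png

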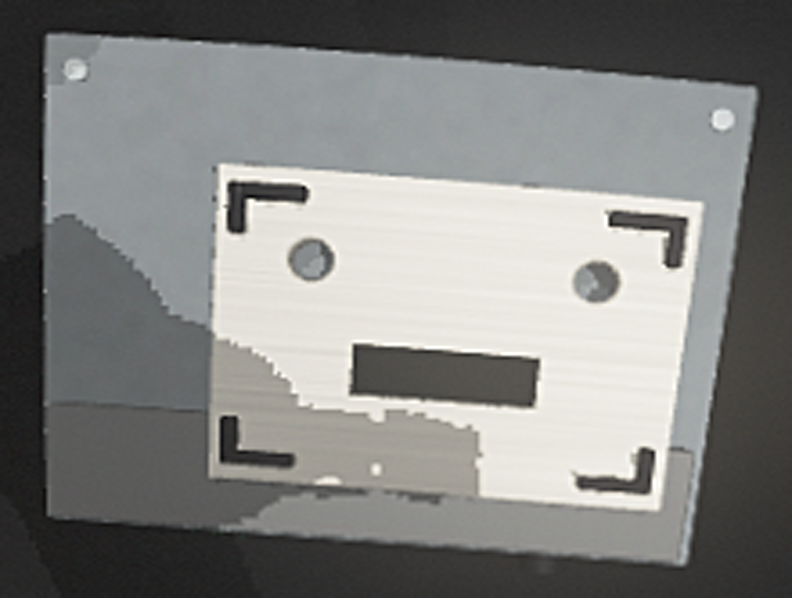

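```bash
cat >> h.py <<'E'
from scipy.optimize import least_squares
SH=np.array([[75,115,50],[75,-115,50],[-105,-115,50],[-105,115,50]])/1e3
def fit(P,px,model,x0):
    def tf(q,m):
        c,s=np.cos(q[2]),np.sin(q[2]); return m@np.array([[c,s,0],[-s,c,0],[0,0,1]])+[q[0],q[1],0]
    f=lambda q:(proj('',tf(q,model),P)-px).ravel()
    r=least_squares(f,x0,x_scale=[.01,.01,.1]);return r.x,r.fun.reshape(-1,2)
def plate(z): return np.array([[55,75,z],[55,-75,z],[-55,-75,z],[-55,75,z]])/1e3
def rel(s,c):
    d=c[:2]-s[:2];co,si=np.cos(s[2]),np.sin(s[2]);return np.array([co*d[0]+si*d[1],-si*d[0]+co*d[1],c[2]-s[2]])
E
python3 - <<'E'
from h import *
import json
P=json.load(open('w0.json'))
up=lambda a:(np.array(a,float)+.5)/[3.6,3.15]-.5+[145,5]
s,e=fit(P,up([[45,33],[757,87],[687,565],[48,517]]),SH,[.6,.09,-.12]);print(s,e)
c,e=fit(P,up([[218,165],[703,202],[662,510],[210,478]]),plate(70),[.58,.07,-.12]);print(c,e)
print(rel(s,c)*1e3)
# 2nd camera top
up=lambda a:(np.array(a,float)+.5)/4-.5+[165,130]
P=camera_params('top')
s,e=fit(P,up([[238,100],[535,157]]),SH[:2],s);print(s,e)
c,e=fit(P,up([[302,166],[502,203],[474,349],[275,307]]),plate(70),c);print(c,e)
print(rel(s,c)*1e3)
E
```

```text
[ 0.61415818  0.09017567 -0.20888618] [[-0.45143046 -0.29927836]
 [ 0.73359082 -0.33255626]
 [ 0.1870938   0.34029927]
 [-0.51728181  0.56196584]]
[ 0.58391568  0.07239043 -0.20418783] [[ 0.19585684  0.16565176]
 [-0.06535189 -0.07078475]
 [-0.37631833 -0.08159712]
 [ 0.23932686 -0.07270829]]
[-25.89696631 -23.67003288   4.69834349]
[ 0.61354847  0.08846659 -0.20919032] [[-0.16988199 -0.03840078]
 [ 0.1694932   0.03280434]]
[ 0.58465983  0.07172676 -0.20705163] [[ 0.39087237 -0.17020774]
 [ 0.08846992  0.0500286 ]
 [ 0.0904341  -0.34696744]
 [-0.56319141  0.46086261]]
[-24.78252407 -22.37413546   2.13868897]
```

```bash
cat >> h.py <<'E'
S=np.array([.6140,.0898,-.209])
def w(sx,sy,s=S):
    c,n=np.cos(s[2]),np.sin(s[2]);return [s[0]+c*sx-n*sy,s[1]+n*sx+c*sy]
def Q(psi): return [np.cos(psi/2),np.sin(psi/2),0,0]
def go(sx,sy,z,psi,ptp=False,speed=.15):
    p=w(sx/1e3,sy/1e3)+[z]
    return move_ptp(p,Q(psi)) if ptp else movel(p,Q(psi),speed=speed)
YY=S[2]+np.pi/2; XX=S[2]
E
python3 - <<'E'
from h import *
for a in [(-25,-130,YY),(-25,-130,YY-np.pi),(-110,0,XX),(-110,0,XX+np.pi),(-45,81,YY)]:
    print(a,inverse_kinematics(w(a[0]/1e3,a[1]/1e3)+[.08],Q(a[2])))
import json
P=json.load(open('w0.json'))
R=np.array([[np.cos(-.12),np.sin(-.12),0],[np.sin(-.12),-np.cos(-.12),0],[0,0,-1]])
p=np.array([.5,.07,.3])
for dz in(.006,.019): print(dz,proj('',[p+R@[sx*.011,sy*.0425,dz] for sy in(1,-1) for sx in (1,-1)],P))
E
```

```text
(-25, -130, np.float64(1.3617963267948965)) [ 0.49359276  0.51616331 -0.61414339  1.9053149   0.3914402   0.84123545
 -0.53397402]
(-25, -130, np.float64(-1.7797963267948966)) [-0.75102989  0.63014019  0.92684373  1.96346884 -0.65691327  0.88148026
 -2.82352115]
(-110, 0, np.float64(-0.209)) [ 0.19825705  0.43140438 -0.57282179  2.01294646  0.32588178  0.78655515
 -2.3457936 ]
(-110, 0, np.float64(2.932592653589793)) [ 0.45354848  0.53606349 -0.8877296   2.00246678  0.55012061  0.85991301
  0.62183227]
(-45, 81, np.float64(1.3617963267948965)) [ 0.189198    0.62780151 -0.70696591  1.77891641  0.49926192  0.92205767
 -0.94300151]
0.006 [[367.48090753 252.22993995]
 [363.75592012 292.31399449]
 [191.04754809 252.59891941]
 [195.10231114 292.64901267]]
0.019 [[360.54515136 241.97065052]
 [357.43605765 279.44179677]
 [198.21380613 242.31603715]
 [201.61690086 279.75911967]]
```

Run:
```python
from h import *
move_gripper(0.07)
go(-45,82,.11,YY,ptp=True)
f0=np.array(read_ft_force());print(f0,read_time_s())
go(-45,82,.077,YY,speed=.1)
z=.077
while z>.055:
    z-=.001; go(-45,82,z,YY,speed=.03)
    f=np.array(read_ft_force())-f0
    if abs(f[2])>1.5: break
print(z,f,read_eef_pos(),read_time_s())
P=camera_params('wrist');shot('wrist','w1.png')
shot('side','s1.png')
go(-45,82,.11,YY)
print(read_time_s(),read_ft_force())
```

```text
[ 0.47040106 -0.53270993  0.91256454] 5.1083
0.071 [-0.99639163 -0.99624034  2.91458326] [0.58716128 0.17943897 0.07145552] 7.0917
7.6 [-0.67921898  0.0103879   0.72209809]
```

View pics/w1.png

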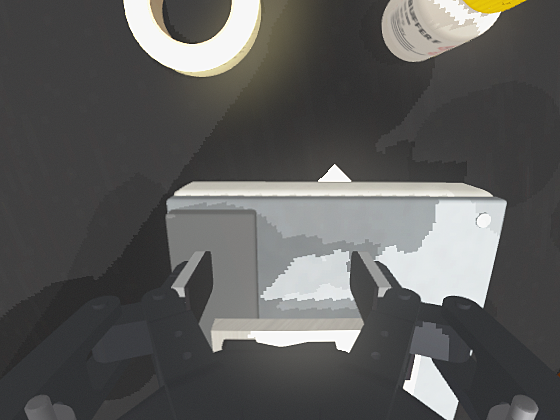

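Run:
```python
from h import *
import json
go(-25,-128,.11,YY,ptp=True)
go(-25,-128,.0745,YY,speed=.1)
go(-25,-112,.0745,YY,speed=.06)
print(read_ft_force())
go(-25,-90,.0745,YY,speed=.03)
print(read_ft_force(),read_eef_pos())
P=camera_params('wrist');shot('wrist','w2.png')
json.dump({k:np.array(v).tolist() for k,v in P.items() if k in('K','dist_coeffs','camera_from_world')},open('w2.json','w'))
shot('top','t2.png');print(read_time_s())
im=cv2.imread('pics/t2.png')[130:280,165:365];cv2.imwrite('pics/t2c.png',cv2.resize(im,None,fx=4,fy=4,interpolation=cv2.INTER_CUBIC))
```

```text
[0.02774481 0.39277045 1.02548677]
[ 0.46172727  0.04991223 -0.06687567] [0.57100543 0.00785688 0.07458603]
10.3583
```

View pics/w2.png

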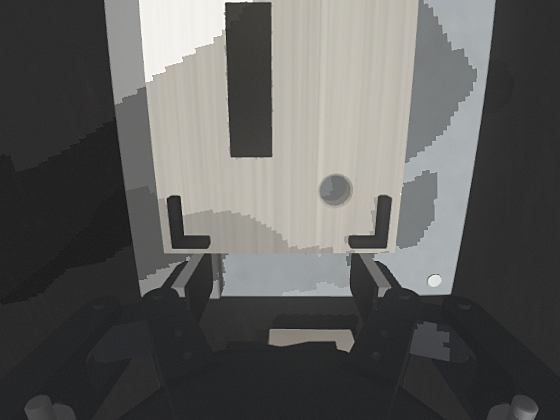

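View pics/t2c.png

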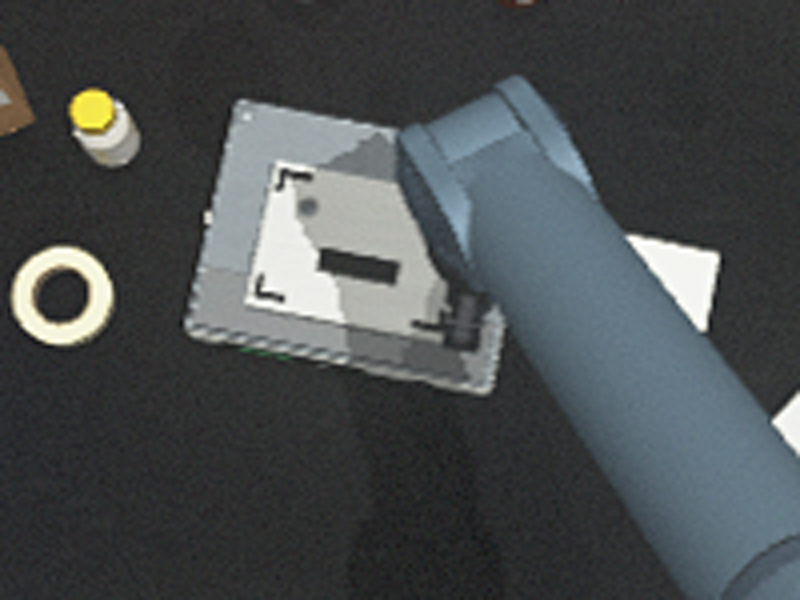

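Run:
```python
from h import *
import json
P=json.load(open('w2.json'))
def sh(px,z):
    p=ray('',px,z,P); return np.round(rel(S,np.array([p[0],p[1],0]))[:2]*1e3,1)
print('plate R corners',sh([163,253],.07),sh([400,253],.07),'far',sh([141,3],.07),sh([419,3],.07))
print('shaker right edge',sh([260,296],.05),sh([452,294],.05),sh([493,20],.05),sh([139,296],.05))
print('hole top',sh([336,190],.07))
up=lambda a:(np.array(a,float)+.5)/4-.5+[165,130]
Pt=camera_params('top')
c,e=fit(Pt,up([[274,161],[247,303]]),plate(70)[[0,3]],[.58,.09,-.2]);print(rel(S,c)*1e3,e)
```

```text
plate R corners [-81.5 -78.1] [ 32.2 -78.1] far [-80.4  28.5] [29.6 28.5]
shaker right edge [ -37.  -113.9] [  75.7 -113.7] [74.8 30.7] [-108.  -114.8]
hole top [ -0.4 -47.3]
[-23.16114855  -2.9716397   28.26697714] [[ 0.04326152 -0.26424638]
 [-0.04246904  0.25659416]]
```

Run:
```python
from h import *
import json
go(-25,-86.8,.0745,YY,speed=.03)
go(-25,-100,.0745,YY,speed=.1)
go(-25,-110,.12,YY,speed=.2)
go(-125,-60,.14,(XX+YY)/2,ptp=True)
go(-108,0,.12,XX,ptp=True)
P=camera_params('wrist');im=shot('wrist','w3.png')
json.dump({k:np.array(v).tolist() for k,v in P.items() if k in('K','dist_coeffs','camera_from_world')},open('w3.json','w'))
for n in ['pin_left','pin_right','hole_left','hole_right']:
    for r in tip_of('wrist',n)[:2]: print(n,np.round(r['at'],1),round(r['confidence'],2))
print(read_time_s())
```

```text
hole_left [198.7  58.3] 0.73
hole_left [280.5 103. ] 0.45
hole_right [358.7  56.8] 0.67
13.1833
```

View pics/w3.png

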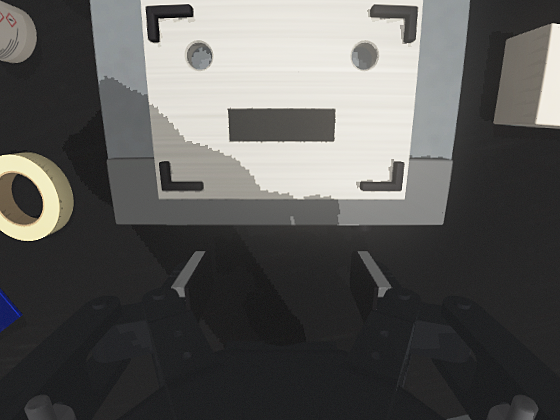

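Run:
```python
from h import *
import json
P=json.load(open('w3.json'))
s,e=fit(P,np.array([[444.5,224],[115.5,223]]),SH[[2,3]],S);print(s,e.ravel())
c,e=fit(P,np.array([[402,199],[160,198.5],[200,55.5],[365,55.5]]),np.vstack([plate(70)[2:],[[.025,.045,.07],[.025,-.045,.07]]]),S-[.02,0,0]);print(c,e.ravel())
print(rel(s,c)*1e3,rel(S,c)*1e3)
```

```text
[ 0.61506781  0.08946787 -0.21236557] [-1.71771498 -0.27874255  1.71597712 -0.26893575]
[ 0.588336    0.09432777 -0.21291682] [ 1.82979268 -0.03172236 -0.99199858 -0.43606675 -0.56742096 -0.05408615
 -0.18070442  0.71375872]
[-27.1556208   -0.88361957  -0.55124972] [-26.04495596  -0.89557547  -3.91681828]
```

```bash
cat > st.py <<'E'
from h import *
import json,sys
def snap(name):
    P=camera_params('wrist');im=shot('wrist',name+'.png')
    json.dump({k:np.array(v).tolist() for k,v in P.items() if k in('K','dist_coeffs','camera_from_world')},open(name+'.json','w'))
E
python3 - <<'E'
from st import *
go(-108,0,.0745,XX,speed=.15)
go(-96,0,.0745,XX,speed=.1)
print(read_ft_force())
go(-70.5,0,.0745,XX,speed=.03)
print(read_ft_force(),read_eef_pos())
snap('w4');shot('side','s4.png');print(read_time_s())
im=cv2.imread('pics/s4.png')[150:300,165:365];cv2.imwrite('pics/s4c.png',cv2.resize(im,None,fx=4,fy=4,interpolation=cv2.INTER_CUBIC))
E
```

```text
[-0.13516836  0.19607877 -0.1604653 ]
[-0.9746795  -0.18676593 -0.17571555] [0.54556933 0.10425959 0.07468695]
15.0
```

View pics/w4.png

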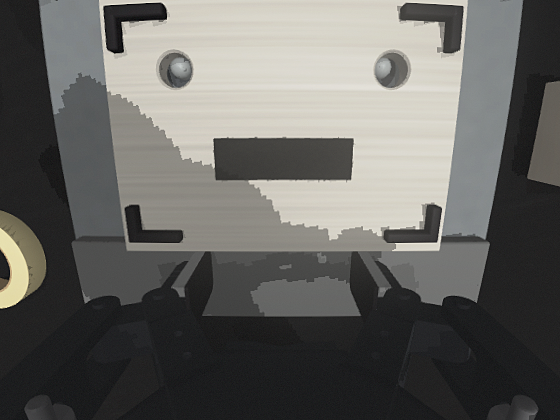

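View pics/s4c.png

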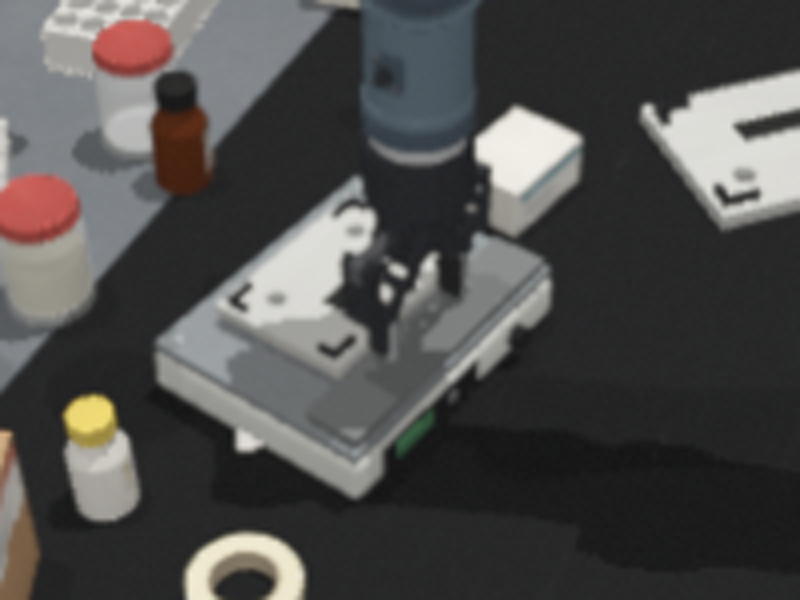

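Run:
```python
import cv2,numpy as np
im=cv2.imread('pics/w4.png');a=im[42:96,148:208];b=im[42:96,364:424]
cv2.imwrite('pics/w4c.png',cv2.resize(np.hstack([a,b]),None,fx=6.5,fy=6.5,interpolation=cv2.INTER_CUBIC))
```

```text
(no output)
```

View pics/w4c.png

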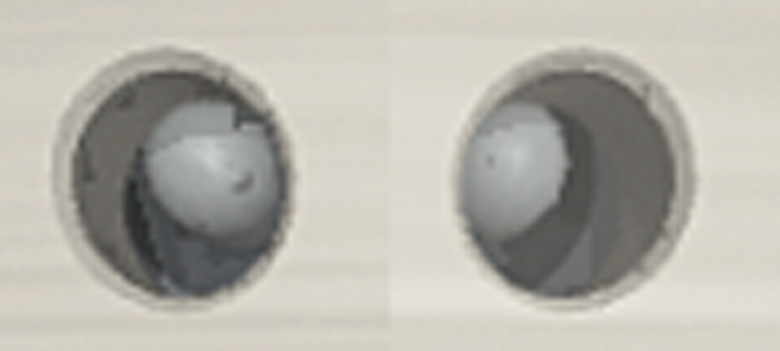

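Run:
```python
from h import *
import json
P=json.load(open('w4.json'))
def sh(px,z):
    p=ray('',px,z,P); return rel(S,np.array([p[0],p[1],0]))[:2]*1e3
L=lambda x,y:[(x+.5)/6.5-.5+148,(y+.5)/6.5-.5+42]
R=lambda x,y:[(x+.5)/6.5-.5-60+364,(y+.5)/6.5-.5+42]
for n,h,p in [('L',L(174,178),L(215,168)),('R',R(575,178),R(503,170))]:
    H=sh(h,.07)
    for z in(.057,.06): print(n,'hole',H.round(1),'pin',sh(p,z).round(1),'pin-hole',(sh(p,z)-H).round(1))
print('front corners',sh([126.5,250],.07),sh([440,250],.07))
```

```text
L hole [22.2 43.9] pin [25.1 45.3] pin-hole [2.9 1.5]
L hole [22.2 43.9] pin [24.6 44.4] pin-hole [2.4 0.5]
R hole [ 22.2 -45.2] pin [ 25.  -44.6] pin-hole [2.7 0.5]
R hole [ 22.2 -45.2] pin [ 24.4 -43.7] pin-hole [2.2 1.5]
front corners [-57.81932053  74.80971959] [-57.9191634  -76.49633874]
```

Run:
```python
from st import *
for x in(-69.5,-69,-68.5,-68):
    go(x,0,.0745,XX,speed=.02); print(x,np.round(read_ft_force(),2))
snap('w5');print(read_time_s())
im=cv2.imread('pics/w5.png');cv2.imwrite('pics/w5c.png',cv2.resize(im[0:310,60:500],None,fx=1.8,fy=1.8,interpolation=cv2.INTER_CUBIC))
```

```text
-69.5 [ 0.04 -0.13 -0.38]
-69 [-0.53 -0.24  0.6 ]
-68.5 [-0.37 -0.9   0.59]
-68 [0.35 0.69 0.27]
16.05
```

View pics/w5c.png

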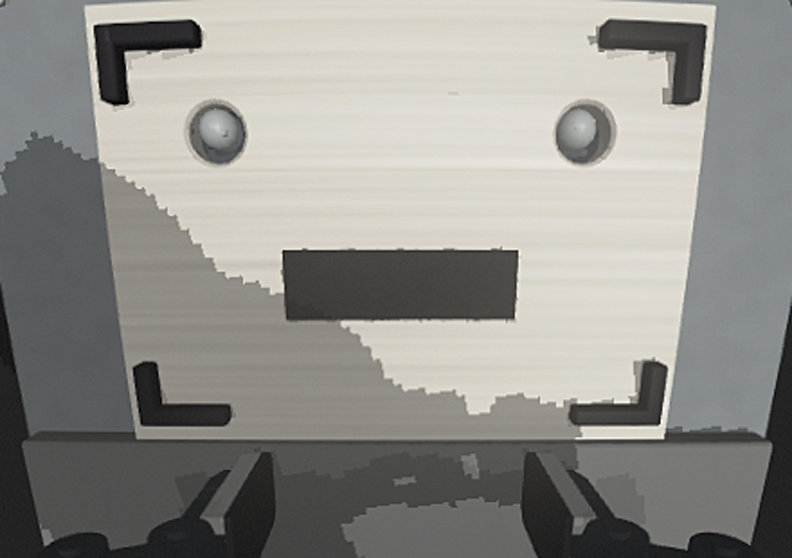

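The plate's front edge shrank from 313 to 294 px and the pins fill the holes, so it seems to have dropped. I'll back off and check.

Run:
```python
from st import *
go(-80,0,.0755,XX,speed=.08)
go(-95,0,.14,XX,speed=.2)
snap('w6');shot('side','s6.png');print(read_time_s(),read_ft_force())
for n in ['hole_left','hole_right','pin_left','pin_right']:
    for r in tip_of('side',n)[:1]: print(n,np.round(r['at'],1),rel(S,np.append(ray('side',r['at'],.05 if 'hole' in n else .06)[:2],0))[:2]*1e3)
im=cv2.imread('pics/w6.png');cv2.imwrite('pics/w6c.png',cv2.resize(im[0:250,90:470],None,fx=2.1,fy=2.1,interpolation=cv2.INTER_CUBIC))
im=cv2.imread('pics/s6.png')[150:300,165:365];cv2.imwrite('pics/s6c.png',cv2.resize(im,None,fx=4,fy=4,interpolation=cv2.INTER_CUBIC))
```

```text
16.9333 [-0.64716411 -0.09884484  0.40563055]
hole_left [234.8 229.6] [17.2308524  45.51684353]
hole_right [251.1 209.6] [ 33.36556422 -48.93826925]
pin_left [234.5 225.5] [21.53787922 40.84252934]
pin_right [251.2 210.4] [ 23.63082695 -37.65453641]
```

View pics/w6c.png

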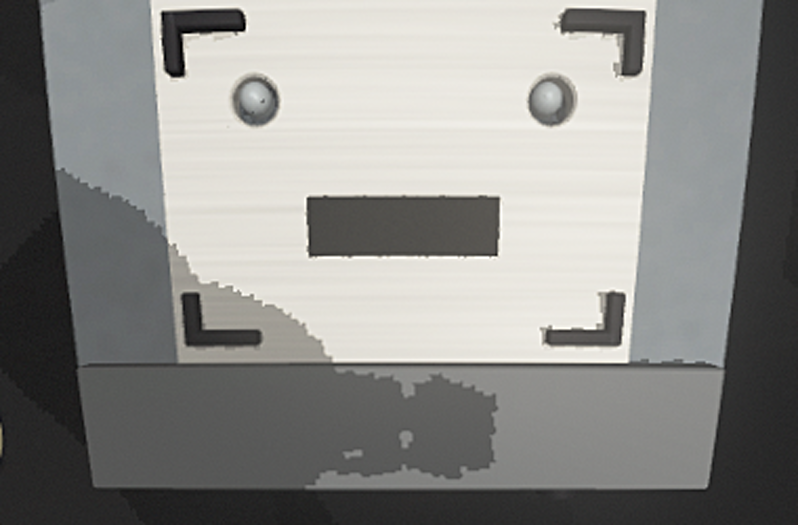

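View pics/s6c.png

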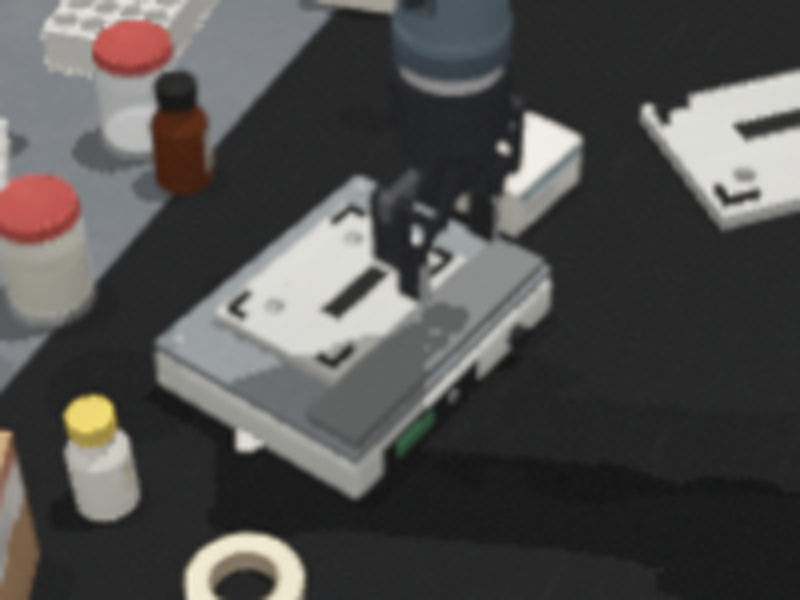

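Run:
```python
from h import *
import json
P=json.load(open('w6.json'))
up=lambda a:(np.array(a,float)+.5)/2.1-.5+[90,0]
px=up([[631,362],[178,362],[255,100],[552,100]])
m=np.vstack([plate(0)[2:],[[.025,.045,0],[.025,-.045,0]]])
for z in(.056,.06,.065,.07):
    mm=m+[0,0,z];c,e=fit(P,px,mm,S);print(z,(rel(S,c)*1e3).round(1),np.sqrt((e**2).mean()).round(2))
# front (corners) vs rear (holes) heights by width
for n,i,j,d in(('front',0,1,.15),('rear',2,3,.09)):
    for z in(.055,.06,.065,.07):
        print(n,z,round(np.linalg.norm(ray('',px[i],z,P)-ray('',px[j],z,P))/d,3))
```

```text
0.056 [-0.7 -0.5  1.3] 1.93
0.06 [-1.1 -0.5  1.3] 0.6
0.065 [-1.6 -0.5  1.3] 1.46
0.07 [-2.  -0.4  1.3] 3.39
front 0.055 1.036
front 0.06 1.011
front 0.065 0.986
front 0.07 0.962
rear 0.055 1.026
rear 0.06 1.002
rear 0.065 0.978
rear 0.07 0.953
```

Run:
```python
from h import *
go(-110,0,.2,XX,speed=.2)
pause(.5); print(read_time_s(),read_ft_force()); sign_off()
```

```text
18.0917 [ 0.57768246 -0.22645066  0.26964022]
the job is handed in; nothing more can be done
```

The carrier dropped over both pins and lies flat on the shaker table. I handed the job in at about 18 s of robot time; no verdict is reported.

**What I did:** I set the fingertip height by a light touch on the step. With the gripper part open, both fingertips pushed the plate's right edge about 23 mm to the left. They then pushed its front edge about 25 mm towards the back, in small steps at the end until it dropped. The arm then backed clear above the shaker.

**Last checks:**
- **Height and level:** the last wrist picture puts the plate's top at about 60–62 mm at both front and rear. That matches a seated, level plate; before the drop it was at 70.
- **Position:** the plate is about 1 mm from its nominal seat and turned about 1 mrad. Both pins show inside their holes.
- **Neighbours:** the bottle, carton and tape stand where they did in the side picture, judged by eye only. The gripper was touching nothing.

**Disagreement:** the network's hole and pin points in the side view were 3–9 mm off these values along x and y. The arm partly hid the plate there and they did not agree with each other, so I relied on the wrist picture instead.

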